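# Lift a flanged sample cell with spring tongs squeezed to their gauge mark

## Robot

A 6-joint arm with a two-finger parallel gripper is mounted at the origin on a cart in front of the work surface, level with it; the furniture and walls round the work are solid. World frame = base frame: x ahead of the robot, y to its left, z up, the work surface at z = 0. Lengths are in mm, angles in rad, forces in N, time in s.
With the tool pointing down it reaches from about 350 to 775 mm from the base axis. Payload 7.3 kg.
Tool frame: the origin (TCP) lies midway between the tips of the shut fingers; the grasp point (between the pads) lies 19 mm behind it; z points along the fingers, y is the direction in which the jaws open and shut (so a half turn about z gives the same grasp; the last joint's range is limited). The gripper opens to 92 mm and grips with 3 to 60 N. Pads are 19 mm wide; open, the fingers measure 130 mm over their backs; the gripper's body (75 mm by 190 mm) begins 47 mm behind the grasp point.
Start: joints at [1.036, 0.342, 1.524, -0, 1.275, -0.146], TCP at [199.003, 485.842, 226.741] pointing down, gripper open.
Joint ranges: [-2.53, 2.53], [-0.77, 2.02], [0.04, 2.7], [-1, 4.14], [0.28, 2.66], [-3.11, 3.11]. Speed limits (rad/s): [2.57, 2.57, 3.14, 3.14, 3.14, 3.14].

## Interface

Orientations are given as a unit quaternion [x, y, z, w].
In Python, from rig import arm gives the robot as it stands. The module is installed in compiled form; this text tells all that it offers. Calls block until the motion is done:
- arm.goto(position, orientation): joint-space move of the TCP to a pose.
- arm.line_to(position, ori=None, vel=150, force_limit=None): straight line of the TCP; ori=None keeps the orientation; vel is the mean speed in mm/s. With force_limit (N) it stops when the force on the tool has changed by that much, and returns True; else False.
- arm.goto_joints(angles): joint-space move.
- arm.move_gripper(opening): opening from 0.0 (shut) to 1.0 (fully open); the grip force is fixed at half the most; returns when the fingers have stopped.
- arm.pause(seconds).
- arm.ik(position, orientation): joint angles nearest the present ones, or None.
- arm.read_state(): the state.
- arm.get_image(name): name is "side" or "top"; returns a dict with "img" (384x512x3 uint8, blue, green, red), "fov_y" (degrees; the focal length in pixels is half the picture's height over the tangent of half this angle, whatever the lens; pixels are square), "cx", "cy" (the principal point, pixels), "R" (3x3) and "t" (3): a world point X has camera coordinates R X + t. Camera axes: x right, y down, z forward; pixel columns grow to the right and rows downward; lengths in mm; the calibration is good to about 2 mm. A picture is of the moment at which its call begins. There is no depth.
A pose or a line that the arm cannot do raises arm.Unreachable and nothing moves.
- arm.close_job(): hands the job in, once; it reports no verdict.
The state is a dict: "t": time; "joint_pos": joint angles; "dq": joint speeds; "joint_torque": joint torques, N m; "tcp_pos": TCP position; "eef_rot": TCP orientation; "ft_force": force on the tool from outside, world axes, zero at the start; "ft_torque": the same for the moment, N m; "width": opening from 0.0 (shut) to 1.0 (fully open).
Only numpy, scipy, OpenCV 4.12 (cv2) and the standard library are available. Lean on these libraries where they do the work, as an engineer would, in place of code of your own. Each camera call takes 0.05 s, during which the arm holds its last target. There are 200 camera calls.

## Task

Pull the instrument drawer fully open, take out the sprung tongs and slide their open jaws round the neck of the flanged glass cell in the stand. Squeeze the tongs to the groove on their gauge tongue (11 mm between the jaw tips), so that the jaws close loosely under the flange without clamping the glass, then lift the cell straight up well clear of the stand by its flange. Do not touch the cell with the gripper, leave the cuvettes, the photometer and the marker alone, and finish while still holding the tongs steady at the mark with the cell hanging upright in the air.

Things in the scene. Friction and masses are not known exactly. Their poses are not given: they have to be found in the camera images.
- drawer (a joint): how far the drawer is pulled out, m: 0 shut, 0.118 fully open. About 2 N pulls it slowly; it stays where it is left. It slides along the case's own -x.
- case: blue sheet-steel instrument drawer case, 138 deep x 226 wide x 66 mm high, fixed. Origin: centre of its underside on the bench; its own -x points out of the front, where the one grey drawer slides out; z up. Pulled out, the drawer is open at the top: front's upper edge 62 mm, sides 44 mm, floor 10 mm above the bench, inside 114 x 206 mm.
- drawer_handle (a point): middle of the drawer's steel bar handle: a level bar 11 mm thick and 110 mm long, parallel to the drawer's front, 35 mm clear of it (centre to face), 44 mm above the bench. It moves with the drawer.
- tongs_grip (a point): middle of the sprung steel tongs (like big tweezers; loose, 56 g, 182 mm long) between the ribbed grip plates (34 x 15 mm) outside its blades, half-way up. They lie level on two saddles across the drawer, this point 36 mm above the bench, finger room on both sides. Own +x runs to the jaws (towards the case's -y), y across the blades. Heel 97 mm behind, jaw tips 83 mm ahead.
- jaw_centre (a point): centre of the C-shaped jaws, 72 mm ahead of tongs_grip along the tongs' own x, same height. At the mark the two jaws are arcs of 10.5 mm inner and 15 mm outer radius about this point; squeezed less, each stands farther out. Jaws are 6 mm high (+-3 mm), open to the front (+x) between their tips.
- blade_left (a joint): closing angle of one blade about the heel, rad: 0 sprung open (33 mm tip gap, 41 mm over the grip plates), 0.070 at the mark (11 mm tip gap, 30 mm over the plates), 0.10 stop. Squeezed at the plates both blades move alike: tip gap = 33 mm - 312 mm x angle, plate width = 40 mm - 150 mm x angle. Spring at the plates: 8 N to start, 13 N at the mark, 15 N at the stop.
- blade_right (a joint): closing angle of the other blade, rad, same meaning as blade_left.
- tip_left (a point): inner edge of one jaw tip; its distance to tip_right is the tip gap: 33 mm open, 11 mm at the mark. The mark is a black groove on the flat steel gauge tongue that comes out through one blade 30 mm ahead of tongs_grip as the tongs close: at 11 mm it is just flush with that blade's outside.
- tip_right (a point): inner edge of the other jaw tip, see tip_left.
- cell_neck (a point): middle of the neck of the flanged glass cell (loose, 24 to 39 g, upright): body 28 mm thick, 42 mm high, neck 16 mm thick, white stopper flange 32 mm across, 4 mm thick, with a 14 mm knob; 78 mm over all. This point is 53 mm above its underside, 61 mm above the bench; neck clear from 7 mm below it to the flange 9 mm above it. The only vessel with a neck and flange.
- cell: the same flanged glass cell; origin at the centre of its underside, z along it. It starts with its underside 8 mm above the bench, 22 mm deep in a well of the stand.
- stand: aluminium stand, 56 x 176 x 30 mm, fixed, three round wells 30 mm wide and 22 mm deep along its own y at -60, 0, +60 mm (the cell in any of them). Origin: centre of its underside; its own -x side faces the robot, free for the approach. On the way from drawer to stand: a fixed tap 140 mm tall at about x 0.50, y 0.06, and behind it the tall chiller's corner at about x 0.55, y 0.
- cuvette_a_centre (a point): middle of a plain straight glass cuvette with black screw cap (24 mm thick, 62 mm high, top 70 mm above the bench) standing in another well; leave alone.
- cuvette_b_centre (a point): middle of the second plain cuvette with black screw cap; leave alone.
- photometer: blue hand-held photometer, 95 x 192 x 71 mm (x, y, z), origin at the centre of its underside; leave alone.
- marker: fat marker pen lying on the bench, 23 x 158 x 25 mm, origin at the centre of its underside, long along its own y; leave alone.
Not all that is in view belongs to the job. What is shaped like the cell but yellow is not meant.

How it is judged (in metres and radians):
On the way, in this order (a step that is already met when the one before it is completed fails the run):
1. the drawer is pulled open (over 95 mm) (value of joint drawer above 0.095 m), for 0.2 s.
2. the tongs are lifted out of the drawer in the gripper (height (world z) of tongs_grip above 0.075 m and contact force between the fingers and tongs above 2 N), for 0.2 s.
3. the jaws are round the neck, squeezed to the mark, with the cell still in its well (horizontal distance between jaw_centre and cell_neck below 0.006 m and distance between tip_left and tip_right between 0.0075 and 0.0145 m and height (world z) of cell below 0.015 m), for 0.3 s.
At the end, for the whole second after the job is handed in: The gripper holds the tongs still with 7.5 to 14.5 mm between the jaw tips; the cell hangs in the jaws by its flange, upright within 0.3 rad, its underside over 42 mm above the bench (12 mm over the stand), at rest and touched by nothing but the tongs (height (world z) of cell above 0.042 m and angle between cell's own z axis and vertical below 0.3 rad and distance between tip_left and tip_right between 0.0075 and 0.0145 m and horizontal distance between jaw_centre and cell_neck below 0.008 m and contact force between the fingers and tongs above 2 N and contact force between tongs and cell above 0.05 N and contact force between cell and stand below 0.05 N and contact force between the arm and cell below 0.05 N and linear speed of cell below 0.03 m/s and linear speed of tongs below 0.02 m/s and velocity of joint blade_left between -0.03 and 0.03 rad/s and velocity of joint blade_right between -0.03 and 0.03 rad/s); the arm keeps its last pose, push and grip.
It fails at once if the cell's glass is clamped or knocked by the tongs (over 8 N) (contact force between tongs and cell above 8 N).
It fails at once if the robot touches the cell (contact force between any of the fingers, the arm and cell above 0.3 N).
It fails at once if a cuvette, the photometer or the marker is disturbed (moved over 25 mm) (distance of any of cuvette_a_centre, cuvette_b_centre, photometer, marker from where it was at the start of the episode above 0.025 m).
It also fails if it takes over 58 s, if anything falls off the work surface, if the arm or the gripper's body presses on something with over 40 N, if the wrist force passes 120 N, or if a joint passes its speed limit or range.

## Working session

There is one attempt and no reset: what is moved stays moved. The work goes in short steps, each a Python script; the robot and the scene stay as the last script left them, time stands still between calls to the robot, and variables do not carry over. Pictures are saved under pics/ and viewed, about 8 in all and at most 12, crops included, and the job is handed in when it is done.

```bash
mkdir -p pics; ls
python3 - <<'E'
from rig import arm
import cv2
for n in("top","side"):
    d=arm.get_image(n); cv2.imwrite(f"pics/{n}0.png",cv2.resize(d["img"],(800,600),interpolation=cv2.INTER_CUBIC)); cv2.imwrite(f"{n}0_raw.png",d["img"])
    print(n,d["fov_y"],d["cx"],d["cy"],d["R"],d["t"])
s=arm.read_state();print(s["t"],s["tcp_pos"],s["eef_rot"],s["width"],s["ft_force"])
E
```

```text
pics
top 56.356929524693804 255.1395191800904 186.81673764531578 [[ 0.10290089 -0.99468897  0.00229363]
 [-0.97106398 -0.10095594 -0.21643163]
 [ 0.21551371  0.02004374 -0.97629508]] [ -96.2018107   547.02949601 1103.66532112]
side 49.35118170565577 255.31296198945478 190.54032010356758 [[-5.53034116e-05 -9.99937592e-01 -1.11718337e-02]
 [-6.99243981e-01  8.02522332e-03 -7.14838059e-01]
 [ 7.14883104e-01  7.77230448e-03 -6.99200786e-01]] [-52.21531488 416.38922974 851.54188446]
0.1 [198.80048946 485.51302938 226.12704125] [ 1.93152274e-01  9.81168556e-01 -6.44504163e-04 -2.21844402e-04] 0.9977443081424789 [-0.13417002 -0.67336859 -0.05347193]
```

View pics/top0.png

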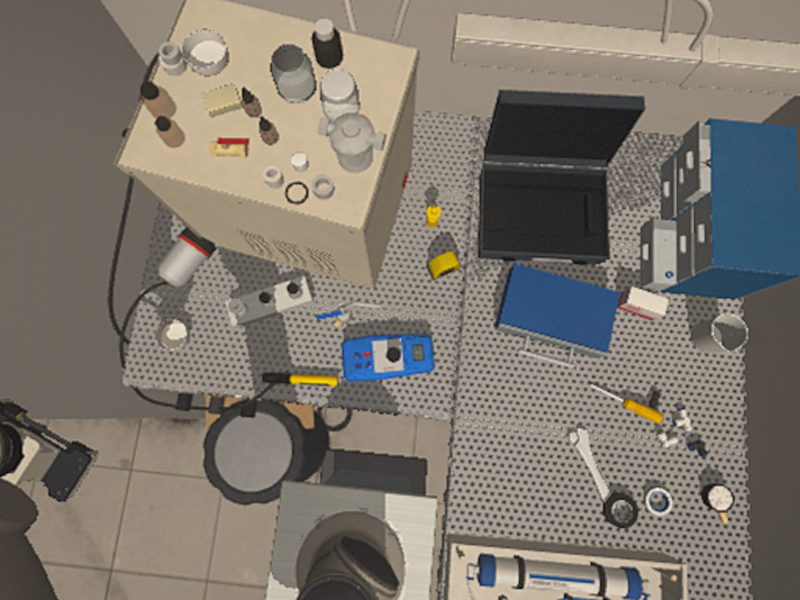

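View pics/side0.png

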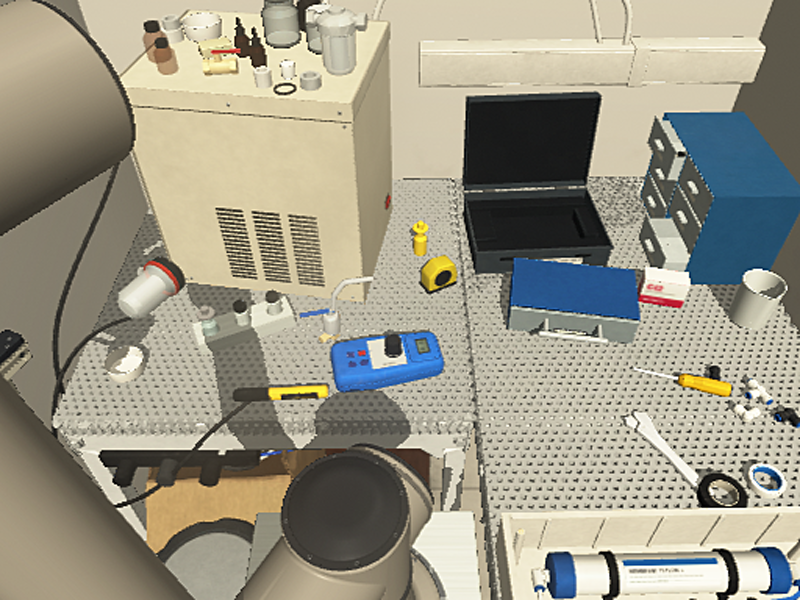

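The top view (800×600 pixels) shows the case at (560,308) with its handle at (548,352), the stand at (268,300), the photometer at (388,357) and the marker at (300,379). The candidates for the cell are:
- the leftmost well vessel at (235,306), greenish glass
- the black-capped vessels at (265,297) and (293,288), which are the cuvettes
- the yellow lookalike at (433,215), which is not the one meant

The leftmost one fits. I'll confirm it with an enlarged crop and measure.

```bash
cat > h.py <<'E'
import numpy as np, cv2
def cal(d):
    f=len(d["img"])/2/np.tan(np.radians(d["fov_y"])/2); return f,d["cx"],d["cy"],np.array(d["R"]),np.array(d["t"])
def ray(d,uv):
    f,cx,cy,R,t=cal(d); v=R.T@np.array([(uv[0]-cx)/f,(uv[1]-cy)/f,1]); return -R.T@t, v/np.linalg.norm(v)
def onz(d,uv,z):
    o,v=ray(d,uv); return o+v*(z-o[2])/v[2]
def proj(d,X):
    f,cx,cy,R,t=cal(d); c=R@np.array(X,float)+t; return np.array([cx+f*c[0]/c[2],cy+f*c[1]/c[2]])
def two(d1,p1,d2,p2):
    (a,u),(b,v)=ray(d1,p1),ray(d2,p2); s=np.linalg.lstsq(np.c_[u,-v],b-a,rcond=None)[0]
    return (a+u*s[0]+b+v*s[1])/2, np.linalg.norm(a+u*s[0]-b-v*s[1])
def big(d,x0,y0,x1,y1,k):
    return cv2.resize(d["img"][y0:y1,x0:x1],None,fx=k,fy=k,interpolation=cv2.INTER_CUBIC)
E
python3 - <<'E'
from rig import arm
from h import *
T,S=arm.get_image("top"),arm.get_image("side")
W=[big(T,140,170,210,210,5),big(S,120,175,190,215,5),big(T,310,160,400,240,5),big(S,315,160,415,225,5)]
out=np.zeros((600,800,3),np.uint8)
out[0:200,0:350]=W[0];out[0:200,400:750]=W[1];out[200:600,0:450]=cv2.resize(W[2],(450,400))
out[200:460,450:800]=cv2.resize(W[3],(350,260))[:260]
cv2.imwrite("pics/crop1.png",out)
for d,n in((T,"top"),(S,"side")):
    h=cv2.cvtColor(d["img"],cv2.COLOR_BGR2HSV)
    m=cv2.inRange(h,(100,120,50),(125,255,255))
    for c in cv2.findContours(m,0,2)[0]:
        if cv2.contourArea(c)>500:
            r=cv2.minAreaRect(c); q=cv2.approxPolyDP(c,0.03*cv2.arcLength(c,True),True).reshape(-1,2)
            print(n,np.round(r[0],1),[tuple(p)+tuple(np.round(onz(d,p,66)[:2],1)) for p in q])
E
```

```text
top [247.7 228.3] [(np.int32(275), np.int32(216), np.float64(464.9), np.float64(-111.8)), (np.int32(222), np.int32(217), np.float64(444.4), np.float64(55.0)), (np.int32(220), np.int32(241), np.float64(368.9), np.float64(52.0)), (np.int32(275), np.int32(237), np.float64(399.0), np.float64(-117.8))]
top [358.1 196.3] [(np.int32(328), np.int32(170), np.float64(633.3), np.float64(-270.2)), (np.int32(319), np.int32(205), np.float64(514.6), np.float64(-248.5)), (np.int32(388), np.int32(224), np.float64(476.4), np.float64(-469.3)), (np.int32(396), np.int32(187), np.float64(599.2), np.float64(-492.3))]
top [471.7 134.2] [(np.int32(453), np.int32(77), np.float64(1012.0), np.float64(-682.1)), (np.int32(458), np.int32(171), np.float64(673.9), np.float64(-692.9)), (np.int32(423), np.int32(186), np.float64(611.6), np.float64(-579.2)), (np.int32(511), np.int32(176), np.float64(674.8), np.float64(-864.6)), (np.int32(508), np.int32(81), np.float64(1016.5), np.float64(-871.5))]
side [247.5 230.3] [(np.int32(278), np.int32(215), np.float64(433.4), np.float64(-113.5)), (np.int32(255), np.int32(214), np
[... 573 characters left out ...]
, np.float64(634.8), np.float64(-271.6)), (np.int32(326), np.int32(195), np.float64(507.3), np.float64(-250.2)), (np.int32(409), np.int32(203), np.float64(474.0), np.float64(-472.4)), (np.int32(403), np.int32(172), np.float64(600.5), np.float64(-488.0))]
side [471.3 123.3] [(np.int32(425), np.int32(72), np.float64(1188.9), np.float64(-722.9)), (np.int32(457), np.int32(125), np.float64(832.5), np.float64(-726.2)), (np.int32(442), np.int32(181), np.float64(560.5), np.float64(-589.7)), (np.int32(492), np.int32(173), np.float64(592.9), np.float64(-745.9)), (np.int32(511), np.int32(118), np.float64(870.0), np.float64(-921.9)), (np.int32(475), np.int32(72), np.float64(1184.9), np.float64(-918.0))]
```

View pics/crop1.png

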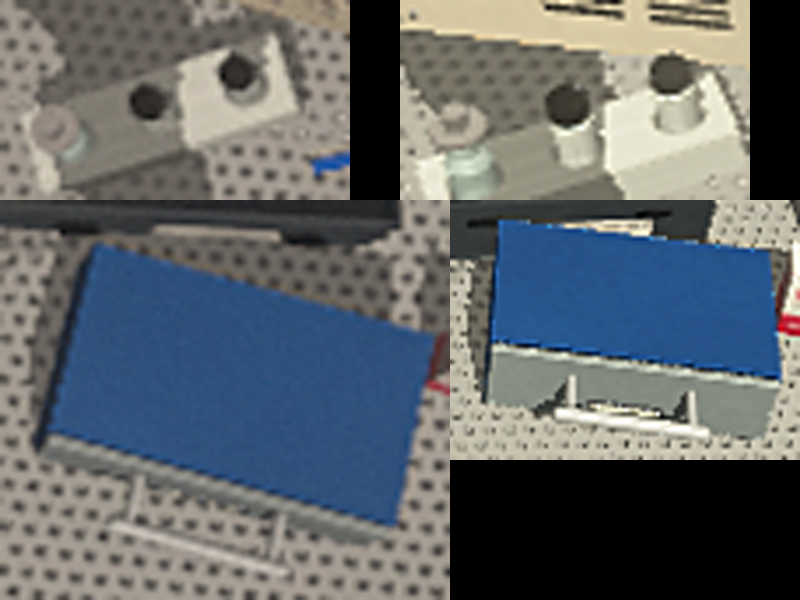

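The leftmost well vessel (crop top (58,130), side (463,123)) has a pinkish-white flange with a knob over a greenish neck and body, so it is the cell. The two with black caps are the cuvettes. The handle ends show clearly in both views. Next I triangulate.

```bash
cat >> h.py <<'E'
def down(th):  # tool pointing down, tool y along world yaw th
    a=(np.pi/2+th)/2; return [np.cos(a),np.sin(a),0,0]
E
python3 - <<'E'
from rig import arm
from h import *
T,S=arm.get_image("top"),arm.get_image("side")
P={}
for n,a,b in[("hL",(333,225),(345.6,213)),("hR",(367.4,234.6),(388.7,218.5)),("flange",(151.6,196),(132.6,199.6)),("capA",(169.8,190.4),(153.6,196)),("capB",(187.6,184.6),(174.4,189.6))]:
    X,e=two(T,a,S,b);P[n]=X;print(n,X.round(1),e.round(1))
h=(P["hL"]+P["hR"])/2; th=-0.162
d=P["hR"]-P["hL"];print("handle",h,"yaw",np.arctan2(-d[0],d[1]*-1) , np.linalg.norm(d))
u=P["capA"]-P["capB"];print("stand yaw",np.arctan2(-u[0],u[1]))
for k in(0,np.pi):
    print(k,[None if (q:=arm.ik(list(p),down(t+k))) is None else np.round(q,2) for p,t in(([h[0],h[1],25],th),([h[0],h[1],150],th),([h[0]-118,h[1]+19,25],th))])
E
```

```text
hL [ 458.2 -300.6   44.8] 0.7
hR [ 439.1 -413.6   42.3] 1.3
flange [487.  285.   74.5] 0.8
capA [513.4 233.8  61.4] 0.3
capB [538.4 178.9  61.7] 1.1
handle [ 448.62165983 -357.08348173   43.56807429] yaw 0.16781427516320607 114.63799482311046
stand yaw 0.4267735103195785
0 [array([-0.81,  0.66,  1.62, -0.  ,  0.87, -0.64]), array([-0.81,  0.5 ,  1.5 , -0.  ,  1.14, -0.64]), array([-0.96,  0.53,  1.9 , -0.  ,  0.71, -0.8 ])]
3.141592653589793 [array([-0.81,  0.66,  1.62, -0.  ,  0.87,  2.5 ]), array([-0.81,  0.5 ,  1.5 , -0.  ,  1.14,  2.5 ]), array([-0.96,  0.53,  1.9 , -0.  ,  0.71,  2.34])]
```

Handle height comes out at 43.6 mm, which agrees with the text. Cell flange is at (487,285) and stand yaw is 0.427. Now I open the drawer.

Run:
```python
from rig import arm
from h import *
th=-0.165; q=down(th); h=np.array([448.6,-357.1]); out=-np.array([np.cos(th),np.sin(th)])
arm.goto([400,30,260],q)
arm.goto([*h,150],q)
arm.move_gripper(0.25)
print("desc hit",arm.line_to([*h,25],vel=80,force_limit=8),arm.read_state()["tcp_pos"])
arm.move_gripper(0.0); s=arm.read_state();print(s["width"],s["ft_force"])
print("stop",arm.line_to([*(h+out*124),25],vel=60,force_limit=25))
s=arm.read_state();p=np.array(s["tcp_pos"]);print(p,np.linalg.norm(p[:2]-h),s["ft_force"],s["t"])
arm.move_gripper(0.25)
arm.line_to([p[0],p[1],150],vel=150)
arm.goto([300,-100,300],q)
T,S=arm.get_image("top"),arm.get_image("side")
a=big(T,300,160,400,260,4);b=big(S,310,150,410,270,4)
o=np.zeros((480,800,3),np.uint8);o[:400,:400]=a;o[:480,400:]=b
cv2.imwrite("pics/open.png",o);print(arm.read_state()["t"])
```

```text
desc hit False [ 448.83725538 -357.32452806   25.4932465 ]
0.11216027993887069 [-1.87989592  0.68359575  3.1250025 ]
stop True
[ 332.33383603 -336.6456267    25.24409052] 118.05169321230028 [3.18569011 0.96281462 3.19600477] 8.7
11.35
```

View pics/open.png

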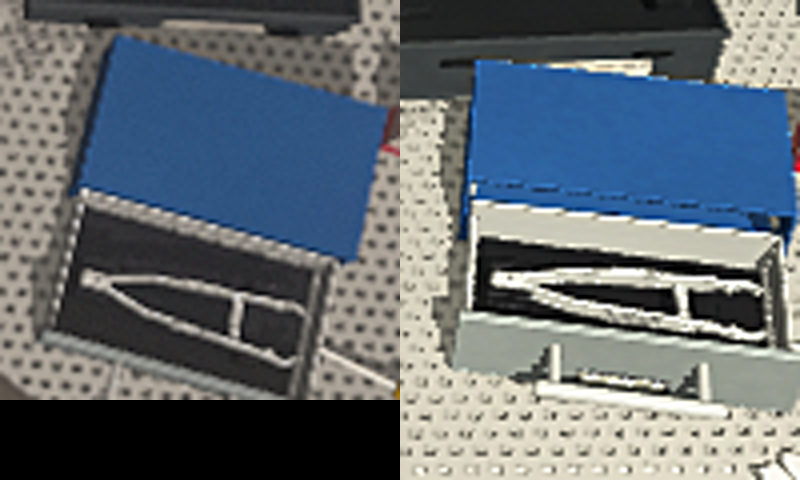

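The drawer moved 118.05 mm. In the crop the tongs lie with heel at top (82,279) and side (492,280), gauge tongue at top (237,317) and side (683,303), and jaws to the right.

Run:
```python
from rig import arm
from h import *
T,S=arm.get_image("top"),arm.get_image("side")
H,e1=two(T,(300+80/4,160+279/4),S,(310+90/4,150+280/4))
G,e2=two(T,(300+237/4,160+317/4),S,(310+283/4,150+303/4))
v=G-H;L=np.linalg.norm(v[:2]);u=v[:2]/L
g=G[:2]-30*u
print(H.round(1),e1,G.round(1),e2,"L",L,"yaw",np.arctan2(u[1],u[0]),"expect",-.165-np.pi/2)
print("on z36:",onz(T,(320,229.75),36),onz(T,(359.25,239.25),36),onz(S,(332.5,220),36),onz(S,(380.75,225.75),36))
# drawer mid: handle 332.3,-336.6 +35 to face
th=-.165;print("grip",g,"in drawer frame from handle",(g-[332.3,-336.6])@[np.cos(th),np.sin(th)],(g-[332.3,-336.6])@[-np.sin(th),np.cos(th)])
```

```text
[ 439.5 -262.2   37.5] 1.1646508240631885 [ 422.7 -390.9   31.6] 0.8027316626380467 L 129.86344888615673 yaw -1.7004462609537687 expect -1.7357963267948966
on z36: [ 439.67339794 -261.83666288   36.        ] [ 422.26447619 -389.29301615   36.        ] [ 440.79109917 -263.1118699    36.        ] [ 418.92005166 -389.68584135   36.        ]
grip [ 426.55509833 -361.20075152] in drawer frame from handle 97.01568986024344 -8.785013249672664
```

Run:
```python
from rig import arm
from h import *
th=-0.165; q=down(th); g=[425.5,-359.5]
arm.goto([*g,150],q)
arm.move_gripper(0.64)
print("hit",arm.line_to([*g,17],vel=100,force_limit=8),arm.read_state()["tcp_pos"])
arm.move_gripper(0.405); s=arm.read_state();print("w",s["width"],s["width"]*92,s["ft_force"])
arm.line_to([*g,60],vel=60)
s=arm.read_state();print("w",s["width"]*92,s["ft_force"])
arm.line_to([*g,250],vel=150)
arm.goto([400,-150,260],down(0.6))
T,S=arm.get_image("top"),arm.get_image("side")
s=arm.read_state();print(s["t"],s["tcp_pos"],s["width"]*92)
c=[int(x) for x in proj(T,[400,-150,260])];e=[int(x) for x in proj(S,[400,-150,260])];print(c,e)
f=lambda d,c:cv2.resize(d["img"][max(c[1]-55,0):c[1]+55,c[0]-60:c[0]+60],(400,366),interpolation=cv2.INTER_CUBIC)
cv2.imwrite("pics/held.png",np.hstack([f(T,c),f(S,e)]))
```

```text
hit False [ 425.81459246 -359.80032896   17.61645717]
w 0.4084352023869799 37.57603861960215 [0.18120466 0.42565695 2.74430977]
w 37.78503862506365 [ 0.58654474 -0.08512089 -0.2924265 ]
18.7583 [ 400.42772333 -151.26428827  259.7886938 ] 37.27532575171166
[291, 231] [296, 168]
```

View pics/held.png

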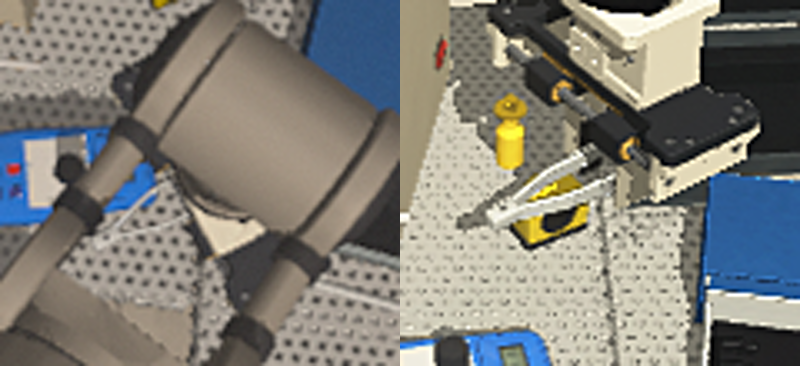

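Tongs are held level, heel visible in the side view at (465,222), plate width 37.5 mm. I'll approach along world +x (yaw 0), which occludes less, and stop short of the cell to check.

Run:
```python
from rig import arm
from h import *
q=down(np.pi/2)
arm.goto([400,30,260],down(1.1))
print(np.round(arm.ik([355,285,200],q),2))
arm.goto([355,285,200],q)
print(arm.line_to([355,285,42],vel=120,force_limit=10))
s=arm.read_state();print(s["t"],s["tcp_pos"],s["eef_rot"],s["width"]*92)
T,S=arm.get_image("top"),arm.get_image("side")
for n,d in(("T",T),("S",S)):
    cv2.imwrite(n+"pre.png",d["img"]);print(n,proj(d,[427,285,61]),proj(d,[487,285,61]))
a=[int(v) for v in proj(T,[450,285,61])];b=[int(v) for v in proj(S,[450,285,61])];print(a,b)
f=lambda d,c:cv2.resize(d["img"][c[1]-40:c[1]+40,c[0]-40:c[0]+40],(400,400),interpolation=cv2.INTER_CUBIC)
cv2.imwrite("pics/pre.png",np.hstack([f(T,a),f(S,b)]))
```

```text
[ 0.51  0.24  1.75 -0.    1.15 -1.06]
False
22.0083 [355.41765542 285.18101845  42.52511891] [4.63651223e-05 9.99999816e-01 2.90245893e-04 5.31573748e-04] 37.44952509160392
T [149.79879992 215.19464404] [152.89457371 196.79387658]
S [128.81998057 219.17569665] [133.49908961 202.9916772 ]
[150, 208] [130, 212]
```

View pics/pre.png

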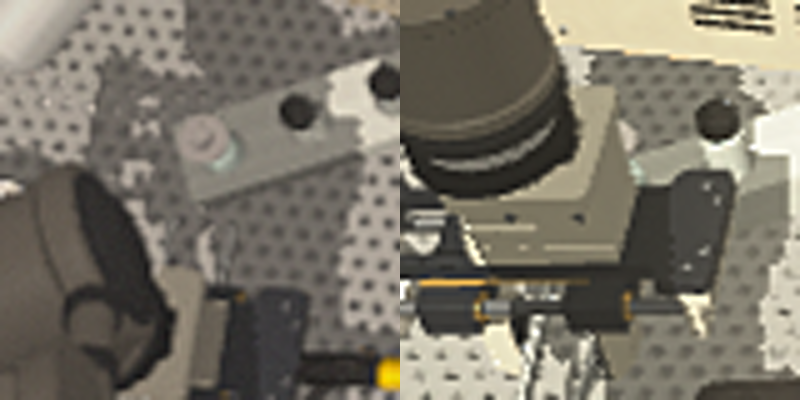

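Run:
```python
import cv2
i=cv2.imread("Tpre.png")[185:235,130:180]
i=cv2.convertScaleAbs(i,alpha=1.3); cv2.imwrite("pics/pre2.png",cv2.resize(i,(600,600),interpolation=cv2.INTER_CUBIC))
```

```text
(no output)
```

View pics/pre2.png

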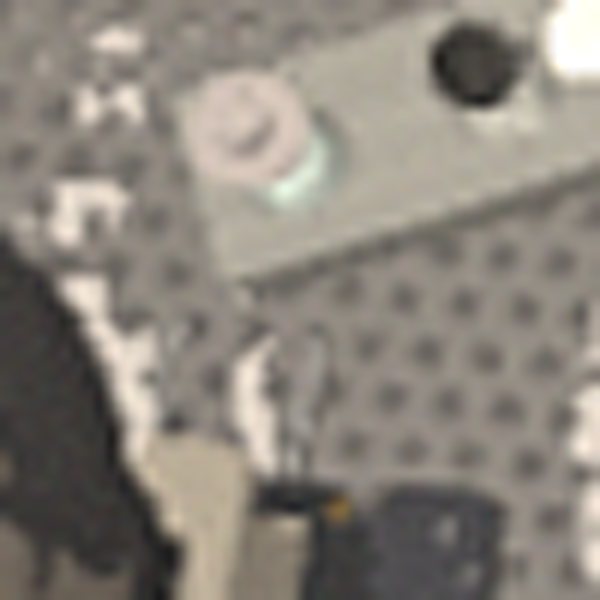

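The enlarged top view shows the flange at about (249,126) and the jaws at about (185,335) and (315,345), so the jaw centre is within roughly 1 px of prediction. I'll refine both by masks: differencing against the first frame for the jaws, and colour for the flange.

Run:
```python
from rig import arm
from h import *
T,S=arm.get_image("top"),arm.get_image("side")
i0=cv2.imread("top0_raw.png").astype(int);i=T["img"].astype(int)
b=T["img"].astype(float); 
# flange: red-ish tint (r-g high)
for nm,im,d in(("top",cv2.imread("top0_raw.png"),T),("side",cv2.imread("side0_raw.png"),S)):
    u,v=(151,195) if nm=="top" else (132,199)
    rg=(im[:,:,2].astype(int)-im[:,:,1])[v-12:v+13,u-12:u+13]
    m=(rg>12).astype(np.uint8); n,l,st,c=cv2.connectedComponentsWithStats(m)
    k=1+np.argmax(st[1:,4]); p=c[k]+[u-12,v-12]; print(nm,st[k],p,onz(d,p,75)[:2])
    if nm=="top": pt=p
    else: print("two",two(T,pt,S,p))
df=np.abs(i-i0).max(2)[203:228,138:165]
o=np.hstack([cv2.resize(np.clip(df*4,0,255).astype(np.uint8),(400,370),interpolation=cv2.INTER_NEAREST),cv2.resize(cv2.cvtColor(T["img"],6)[203:228,138:165],(400,370),interpolation=cv2.INTER_NEAREST)])
cv2.imwrite("pics/diff.png",o)
tc=np.array(arm.read_state()["tcp_pos"])
for n,X in(("jaw",tc+[72,0,19]),("tipL",tc+[83,13,19]),("tipR",tc+[83,-13,19])):
    p=proj(T,X);print(n,p,"crop",(p-[138,203]+.5)*14.8)
```

```text
top [14 12  2  2  3] [153.66666667 195.33333333] [489.66806357 279.04654858]Traceback (most recent call last):
  File "<stdin>", line 11, in <module>
    return _wrapfunc(a, 'argmax', axis=axis, out=out, **kwds)
    return bound(*args, **kwds)
ValueError: attempt to get argmax of an empty sequence
```

Run:
```python
from rig import arm
from h import *
T,S=arm.get_image("top"),arm.get_image("side")
i0=cv2.imread("top0_raw.png").astype(int);i=T["img"].astype(int)
for nm,im,d in(("top",cv2.imread("top0_raw.png"),T),("side",cv2.imread("side0_raw.png"),S)):
    u,v=(151,195) if nm=="top" else (132,199)
    rg=cv2.GaussianBlur(im.astype(np.float32),(3,3),0);rg=(rg[:,:,2]-rg[:,:,1])[v-8:v+9,u-8:u+9]
    if nm=="side": print(rg[::2,::2].round().astype(int))
    for t in(3,5,7,9):
        m=(rg>t).astype(np.uint8); n,l,st,c=cv2.connectedComponentsWithStats(m)
        if n>1: k=1+np.argmax(st[1:,4]); p=c[k]+[u-8,v-8]; print(nm,t,st[k],p.round(1),onz(d,p,74)[:2].round(1))
df=np.abs(i-i0).max(2)[203:228,138:165]
o=np.hstack([cv2.resize(np.clip(df*4,0,255).astype(np.uint8),(400,370),interpolation=cv2.INTER_NEAREST),cv2.resize(cv2.cvtColor(T["img"],6)[203:228,138:165],(400,370),interpolation=cv2.INTER_NEAREST)])
cv2.imwrite("pics/diff.png",o)
tc=np.array(arm.read_state()["tcp_pos"])
for n,X in(("jaw",tc+[72,0,19]),("tipL",tc+[83,13,19]),("tipR",tc+[83,-13,19])):
    p=proj(T,X);print(n,p,"crop",(p-[138,203]+.5)*14.8)
```

```text
top 3 [  0   0  17  17 249] [150.3 194.3] [492.  290.6]
top 5 [  0   0  14  17 183] [148.2 194.8] [489.8 296.8]
top 7 [  0   0  12  17 130] [147.6 195.3] [488.1 298.5]
top 9 [ 3  5  9  8 64] [149.9 195.3] [488.7 291.2]
[[  4   4   4   4   4   4   3   3   4]
 [  4   3   3   3   4   3   4   4   3]
 [  4   4   4   6   5   4   4   4   3]
 [  4   4   7   9   8   8   6   4   4]
 [  4   7   8   8   7   8   8   4   4]
 [  4   9   8   7   8   9   8   4   4]
 [  6   7   9  10   9   6   1   3   3]
 [  5   5   3  -5  -7  -8  -9  -2   2]
 [  3   2  -2 -12 -12 -12 -12  -5   2]]
side 3 [  0   0  17  16 227] [131.6 197.4] [495.9 289.4]
side 5 [  0   4  14  11 102] [130.5 200. ] [485.8 290.3]
side 7 [ 2  5 11  8 66] [131.1 199.8] [486.8 288.8]
side 9 [3 9 1 3 3] [127. 201.] [482.2 299.1]
jaw [149.75141782 215.13821096] crop [181.3209837  187.04552228]
tipL [146.29803351 211.31625219] crop [130.21089591 130.4805324 ]
tipR [154.3526658  212.14995371] crop [249.41945377 142.81931487]
```

View pics/diff.png

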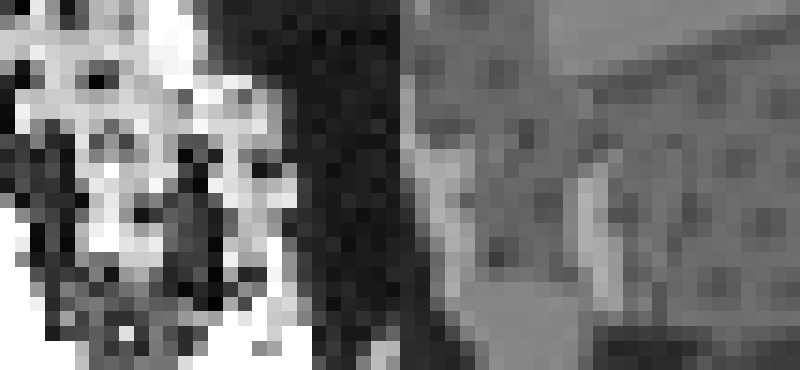

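Refined flange: top (150,195.4), side (131,199.7), and extrapolating from the well spacing, give the cell at about (487.5, 289.5). Jaw kinematics agree to about 1 px. Now I slide in and squeeze.

Run:
```python
from rig import arm
from h import *
arm.line_to([355,289.3,42],vel=60)
f0=np.array(arm.read_state()["ft_force"])
print("touch",arm.line_to([416.3,289.3,42],vel=30,force_limit=3))
s=arm.read_state();print(s["t"],s["tcp_pos"],np.array(s["ft_force"])-f0)
for w in(0.38,0.36,0.34,0.322):
    arm.move_gripper(w);s=arm.read_state();print(s["t"],s["width"]*92,np.round(np.array(s["ft_force"])-f0,2),np.round(s["ft_torque"],2))
T,S=arm.get_image("top"),arm.get_image("side")
i=cv2.convertScaleAbs(T["img"][180:220,130:170],alpha=1.3)
j=S["img"][170:230,100:160]
cv2.imwrite("pics/in.png",np.hstack([cv2.resize(k,(400,400),interpolation=cv2.INTER_CUBIC) for k in(i,j)]))
```

```text
touch False
24.75 [416.18322577 289.31250467  42.00430731] [-0.62825811  0.3778998  -0.10181051]
25.0333 35.18504020612866 [-0.4  -0.36 -0.03] [ 0.04 -0.   -0.02]
25.3 33.28121514329283 [ 0.12  0.27 -0.58] [0.08 0.   0.05]
25.5667 31.510731174823302 [0.44 0.21 0.05] [0.03 0.   0.01]
25.8333 29.83801853524202 [ 0.47  0.6  -0.47] [ 0.01  0.03 -0.01]
```

View pics/in.png

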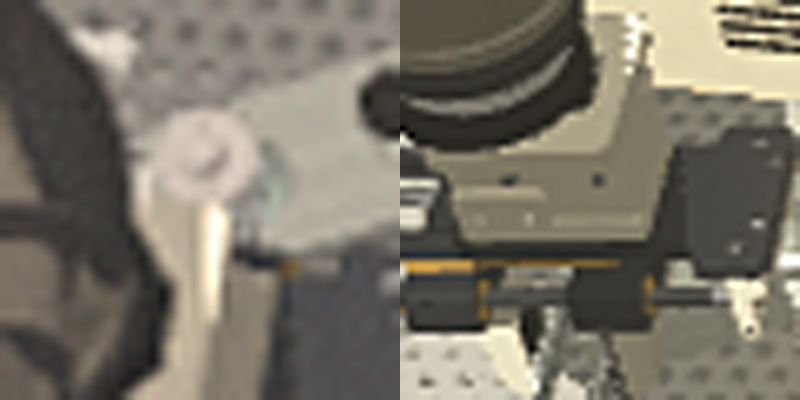

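The flange is undisplaced at crop (207,157), there is no contact force, and plate width is 29.8 mm. I hold briefly, then lift gently.

Run:
```python
from rig import arm
from h import *
arm.pause(0.5)
f0=np.array(arm.read_state()["ft_force"])
print(arm.line_to([416.3,289.3,54],vel=15,force_limit=5),arm.line_to([416.3,289.3,102],vel=30,force_limit=5))
arm.pause(1.0)
s=arm.read_state();print(s["t"],s["tcp_pos"],s["width"]*92,np.array(s["ft_force"])-f0)
T,S=arm.get_image("top"),arm.get_image("side")
print("expect flange top",proj(T,[487.5,289.5,74]),"lifted",proj(T,[487.5,289.5,74+54]),"S",proj(S,[487.5,289.5,128]))
i=cv2.convertScaleAbs(T["img"][170:220,125:175],alpha=1.3)
j=S["img"][140:220,90:170]
cv2.imwrite("pics/up.png",np.hstack([cv2.resize(k,(400,400),interpolation=cv2.INTER_CUBIC) for k in(i,j)]))
```

```text
False False
30.1333 [416.29842874 289.30808231 101.99599746] 29.70298197341219 [-1.02532975  0.41703705 -0.79681562]
expect flange top [150.39734015 195.72532676] lifted [145.37000374 192.31195312] S [126.44298697 185.40729809]
```

View pics/up.png

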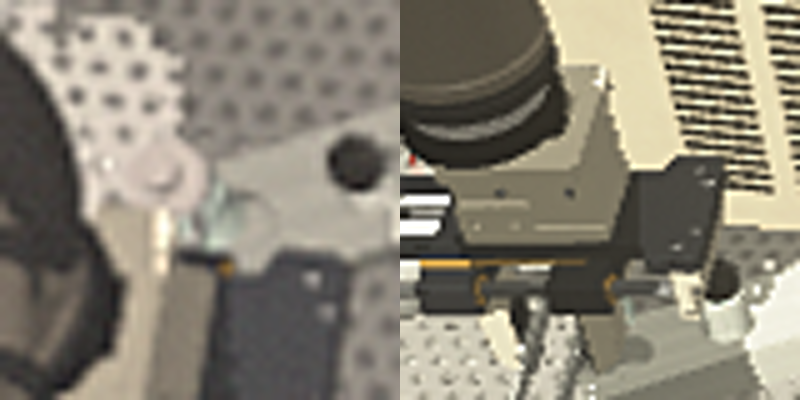

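The cell has risen: flange at (145.1,191.6) against (145.4,192.3) predicted for a 54 mm lift, and its well at crop (247,215) is empty. Handing in.

Run:
```python
from rig import arm
arm.pause(0.5);s=arm.read_state();print(s["t"],s["width"]*92,max(abs(x) for x in s["dq"]));arm.close_job()
```

```text
30.7333 29.78950604948991 0.0015583264419572111
the job is handed in; nothing more can be done
```

I pulled the drawer open, took out the tongs and slid the jaws round the cell's neck. I then squeezed them to the mark, lifted the cell out of the stand and handed the job in at about 31 s. No verdict was reported.

- **Drawer:** the handle travelled 118.05 mm, which is fully open.
- **Squeeze:** the last plate width was 29.8 mm, which works out to about 12 mm between the jaw tips (allowed 7.5–14.5). This comes from the gripper width. The gauge groove and jaw tips could not be resolved in the pictures.
- **Forces:** the wrist force changed by only about 1 N while sliding in, squeezing and lifting. That is within sensor noise, so the cell's weight could not be confirmed by force.
- **Lift:** in the top view the flange was at (145.1, 191.6) px, against (145.4, 192.3) predicted for a 54 mm lift. Its well was empty, so the underside is about 62 mm above the bench. The cell looked upright, and the arm was still at hand-in.
- **Not seen or disagreeing:**
    - The side view of the jaws and the hanging cell was blocked by the gripper, so the lift rests on the top view alone.
    - My first flange position was about 4 mm off in y from the refined one; I used the refined one, (487.5, 289.5).
    - Differencing against the first picture to locate the jaws failed because of shadows, so I relied on the arm's own position plus a visual check good to about 1 px.

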